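# Pack the candle things into the divided crate

## Robot

A 6-joint arm with a two-finger parallel gripper is mounted at the origin on the work surface. World frame = base frame: x ahead of the robot, y to its left, z up, the work surface at z = 0. Lengths are in mm, angles in degrees, forces in N, time in s.
With the tool pointing down it reaches from about 325 to 1000 mm from the base axis. Payload 5.1 kg.
Tool frame: the origin (TCP) lies between the finger pads; the fingertips stand 8 mm ahead of it and the grasp point (between the pads) lies 11 mm behind it; z points along the fingers, y is the line along which they close (so a half turn about z gives the same grasp; the last joint's range is limited). The gripper opens to 85 mm and grips with 20 to 120 N. Pads are 22 mm wide; open, the fingers measure 114 mm over their backs; the gripper's body (76 mm by 85 mm) begins 54 mm behind the grasp point. The pads swing forward as they close: fully open they stand 13 mm farther back than shut.
Start: joints at [70.554, 7.093, 94.555, -0, 78.352, -4.733], TCP at [165.113, 628.667, 239.322] pointing down, gripper open.
Joint ranges: [-149.61, 149.61], [-58.7, 133.49], [1.44, 155.28], [-77.14, 257.14], [18.33, 153.61], [-166.67, 166.67]. Speed limits (degrees/s): [147.25, 147.25, 180, 180, 180, 180].

## Interface

Orientations are given as [roll, pitch, yaw] about the fixed x, y, z axes, in that order (R = Rz(yaw) Ry(pitch) Rx(roll)).
In Python, from bench import ctrl gives the robot as it stands.
- The arm moves only by the tool jog_arm, never from a script. Its argument "steps" is a list of rows, each a list of 6 numbers: the shift along the world's x, y, z in units of 0.025 m (1.0 is 0.025 m), then the turn, a rotation vector about the world's x, y, z in units of 6 degrees (1.0 is 6 degrees). A call has 1 to 12 rows; each row shifts and turns the commanded pose from where the row before left it; what a row does not reach is not made up. A row lasts 1/12 s, in which the tool goes at most 41.7 mm and 7.16 degrees, less where a joint would pass 70% of its speed; a pose out of reach is approached as far as the arm can. A call with a number of a shift or a turn outside -1 to 1 is refused whole. A call with a gripper value outside its range is refused whole. "jaw" is the opening, from 0 (shut) to 1 (fully open), set as the call begins (left out, the last holds). The fingers move at their own pace and stop on an object; the grip force is fixed at half the most. Time passes only in rows, so rows that do not move let the fingers close. It gives the time, the measured TCP pose, the force, the opening and the grip force at its end, in the units of the state.
- ctrl.get_state(): the state, without advancing time (a new reading comes with each control period).
- ctrl.capture(name): name is "scene" or "top" or "wrist"; returns the picture (384x512x3 uint8, red, green, blue); there is no depth.
- ctrl.camera_info(name): a dict with "fx", "fy", "cx", "cy" (pixels), "R" (3x3) and "t" (3): a world point X has camera coordinates R X + t. Camera axes: x right, y down, z forward; pixel columns grow to the right and rows downward; lengths in mm; the calibration is good to about 2 mm. The wrist camera is an equidistant fisheye: a pixel r from the principal point sees the ray r / f radians off the axis. A picture is of the moment at which its call begins: read the wrist's pose just before it. camera_info takes no time and is no camera call; for the wrist camera it gives the pose at the moment of the call.
- ctrl.job_done(): hands the job in; it is judged then, once.
The state is a dict: "time": time; "joint_pos": joint angles; "qd": joint speeds; "joint_efforts": joint torques, N m; "eef_pos": TCP position; "orientation": TCP orientation; "ft_force": force on the tool from outside, world axes, zero at the start; "wrist_torque": the same for the moment, N m; "finger_gap": finger opening in mm; "grasp_force": force on a finger pad.
Only numpy, scipy, OpenCV 4.12 (cv2) and the standard library are available. Lean on these libraries where they do the work, as an engineer would, in place of code of your own. Each camera call takes 0.05 s, during which the arm holds its last target. There are 200 camera calls.

## Task

Pack the candle things away in the divided wooden crate: stand the ivory candle (now in the glass) and the blue candle upright on the crate's floor, each in an empty cell of its own, and put the lighter from its charging stand handle-down into an empty narrow pocket at the crate's end. Set the candles down gently rather than dropping them; leave the glass and the charging stand on the tray, and everything else on the table and in the crate, standing where it is.

Things in the scene. Friction and masses are not known exactly. Their poses are not given: they have to be found in the camera images.
- crate: Pine crate, open on top, 176 (its x) x 298 (its y) x 80 mm high; does not move. Origin: centre of its underside, z up. Floor 8 mm thick, outer walls 9 mm. Two rows of three 76 mm square cells, three holding candle jars; dividers 6 mm thick, 60 mm above the table. At its +y end three narrow pockets with 80 mm high walls, one holding a matchbox.
- cell0 (a point): Centre of the inner floor of a square cell of the crate, 76 x 76 mm inside, at crate x -41, y -102 mm, 8 mm above the crate's underside.
- cell1 (a point): Centre of the inner floor of a square cell of the crate, 76 x 76 mm inside, at crate x -41, y -20 mm, 8 mm above the crate's underside.
- cell2 (a point): Centre of the inner floor of a square cell of the crate, 76 x 76 mm inside, at crate x -41, y +62 mm, 8 mm above the crate's underside.
- cell3 (a point): Centre of the inner floor of a square cell of the crate, 76 x 76 mm inside, at crate x +41, y -102 mm, 8 mm above the crate's underside.
- cell4 (a point): Centre of the inner floor of a square cell of the crate, 76 x 76 mm inside, at crate x +41, y -20 mm, 8 mm above the crate's underside.
- cell5 (a point): Centre of the inner floor of a square cell of the crate, 76 x 76 mm inside, at crate x +41, y +62 mm, 8 mm above the crate's underside.
- pocket0 (a point): Centre of the inner floor of a narrow pocket of the crate, 48 (crate x) x 34 (crate y) mm inside, 72 mm deep, at crate x -55, y +123 mm, 8 mm above the crate's underside.
- pocket1 (a point): Centre of the inner floor of a narrow pocket of the crate, 48 (crate x) x 34 (crate y) mm inside, 72 mm deep, at crate x +0, y +123 mm, 8 mm above the crate's underside.
- pocket2 (a point): Centre of the inner floor of a narrow pocket of the crate, 48 (crate x) x 34 (crate y) mm inside, 72 mm deep, at crate x +55, y +123 mm, 8 mm above the crate's underside.
- tray: Dark wooden serving tray with brass handles at its y ends, 230 (its x) x 350 (its y) mm, flat floor 8 mm thick, rim 16 mm high, handles to 38 mm; it does not move. Origin: centre of its underside. The glass, the charging stand and the blue candle stand on it.
- candle_ivory: Ivory pillar candle, a plain cylinder 50 mm in diameter and 170 mm tall (a thin 9 mm wick on top), about 0.3 kg, standing loose in the open glass. Origin: centre of its underside; z along its axis, towards the wick. Grip it near its top: about 78 mm of it stand above the rim of the glass.
- candle_blue: Dark blue pillar candle of the same size as the ivory one (50 mm x 170 mm), standing on the tray. Origin: centre of its underside; z up along its axis.
- glass: Clear open glass cylinder, 100 mm outer diameter, 100 mm high, wall 4 mm, bottom 8 mm thick, loose on the tray. Origin: centre of its underside; z up. It stays on the tray.
- dock: Black square charging stand, 75 x 75 x 38 mm, loose on the tray, with a 27 mm square socket, 30 mm deep, open at the top. Origin: centre of its underside; z up. It stays on the tray.
- lighter: Candle lighter, 190 mm long, about 90 g: red round handle, 24 mm in diameter, 120 mm long, then a straight steel neck, 12 mm in diameter (dark tip 14 mm), 70 mm long. It stands handle down in the charging stand's socket and lifts straight out; it can be held by the neck. Origin: centre of the handle's flat end; z along it, towards the neck's tip.
- jar_amber: Amber glass candle jar with a black lid, 66 mm in diameter, 85 mm tall, standing in one of the crate's cells, where it stays. Origin: centre of its underside.
- jar_green: Green candle jar with a wooden lid, 66 mm x 85 mm, standing in one of the crate's cells, where it stays. Origin: centre of its underside.
- jar_white: White candle jar with a wooden lid, 66 mm x 85 mm, standing in one of the crate's cells, where it stays. Origin: centre of its underside.
- matchbox: Box of long matches, 40 x 22 x 110 mm tall, red and brown, standing in one of the crate's narrow pockets, where it stays. Origin: centre of its underside.
- heart: Driftwood heart on a wooden foot, 188 mm wide, 244 mm tall, at the right side of the table. Origin: centre of the foot's underside. Not to be disturbed.
- potpourri: Glass jar of potpourri with a cork, 90 mm in diameter, 150 mm tall, at the left side of the table. Origin: centre of its underside. Not to be disturbed.
- key_bowl: Blue bowl with keys, 112 mm in diameter, 40 mm high, near the robot. Origin: centre of its underside. Not to be disturbed.

How it is judged:
By the outcome, as a careful person would: the job done as asked, in the order asked, and still so for the second after the job is handed in, with the robot touching nothing.
It also fails if it takes over 72 s, if anything falls off the work surface, if the arm or the gripper's body presses on something with over 40 N, if the wrist force passes 120 N, or if a joint passes its speed limit or range.

## Working session

There is one attempt and no reset: what is moved stays moved. The work goes in short steps, Python scripts to look and compute and a tool call to move; the robot and the scene stay as the last step left them, time stands still between calls to the robot, and variables do not carry over. Pictures are saved under pics/ and viewed, at most 10 in all, crops included, and the job is handed in when it is done.

Besides the shell and the picture viewer there is one more tool, called after "Call:" as name(argument=value, ...) on one line, values as JSON. jog_arm: Moves the arm, as the interface text tells. Shifts and turns lie within -1 to 1; 1 stands for 0.025 m of shift or 6 degrees of turn. Its arguments: {"type":"object","properties":{"steps":{"type":"array","items":{"type":"array","items":{"type":"number","minimum":-1,"maximum":1}}},"jaw":{"type":"number"}},"required":["steps"]}

```bash
mkdir -p pics; ls; python3 - <<'E'
from bench import ctrl
import cv2,numpy as np
for n in ("scene","top"):
    im=ctrl.capture(n); cv2.imwrite(f"pics/{n}0.png",im[:,:,::-1])
    i=ctrl.camera_info(n); print(n,{k:np.round(v,4).tolist() for k,v in i.items() if k!='name'})
print(ctrl.get_state())
a=cv2.imread("pics/top0.png");cv2.imwrite("pics/top0b.png",cv2.resize(a,(800,600),interpolation=cv2.INTER_CUBIC))
a=cv2.imread("pics/scene0.png");cv2.imwrite("pics/scene0b.png",cv2.resize(a,(800,600),interpolation=cv2.INTER_CUBIC))
E
```

```text
pics
scene {'fx': 427.0581, 'fy': 427.0581, 'cx': 254.4581, 'cy': 197.9873, 'R': [[0.7418, 0.6707, 0.0004], [0.3968, -0.4384, -0.8065], [-0.5407, 0.5984, -0.5913]], 't': [-362.4625, -162.9051, 1814.4141]}
top {'fx': 426.8584, 'fy': 426.8584, 'cx': 252.1136, 'cy': 190.8019, 'R': [[-0.0009, -1.0, 0.0082], [-0.9841, -0.0006, -0.1774], [0.1774, -0.0083, -0.9841]], 't': [3.5513, 480.2621, 1465.8645]}
{'time': 0.1, 'joint_pos': array([ 7.05551650e+01,  7.12912556e+00,  9.46242348e+01, -1.43524342e-03,
        7.83508978e+01, -4.73463976e+00]), 'qd': array([ 0.08743624, -0.04879674, -0.19484076,  0.03681812, -0.09146167,
        0.02078973]), 'joint_efforts': array([ 3.50559567e-04, -4.24928248e+01, -3.66656041e+01, -2.58468532e-05,
        3.83128412e-03,  2.40694142e-06]), 'eef_pos': array([164.93813639, 628.19002555, 238.20394496]), 'orientation': array([-1.79895982e+02, -7.20521705e-03,  1.65290089e+02]), 'ft_force': array([ 0.76017563,  0.22538399, -0.76296389]), 'wrist_torque': array([ 0.03861099,  0.04416262, -0.00188143]), 'grasp_force': 0.0, 'finger_gap': 85.01247786995457}
```

View pics/top0b.png

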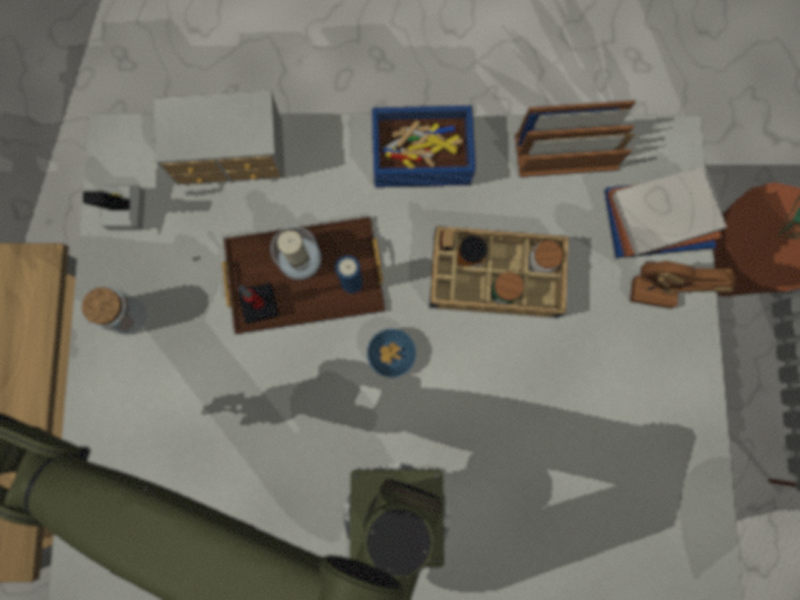

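View pics/scene0b.png

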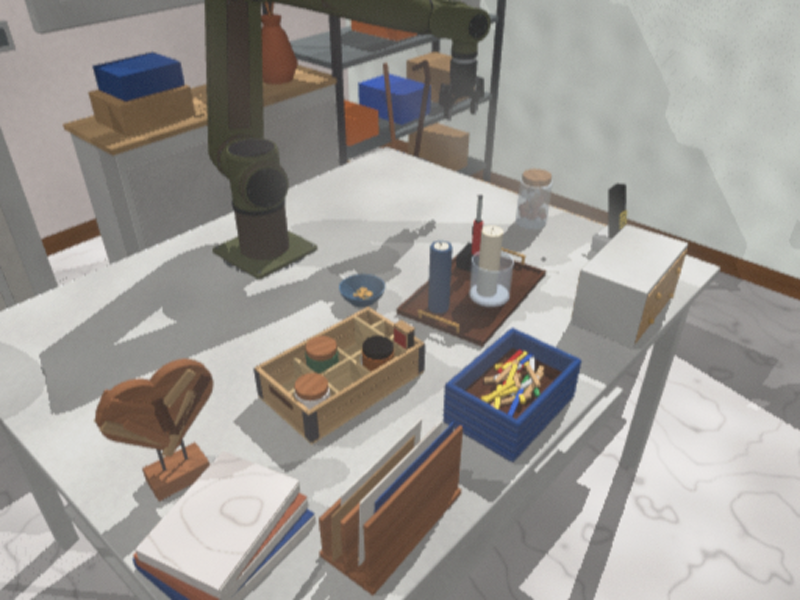

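The top view shows the crate with its pockets to the left (+y). The jars are at (472,249), (547,255) and (510,287), and the matchbox is at (446,240), so cells 0, 2 and 4 and pockets 0 and 1 are empty. The ivory candle is at (289,245), the blue one at (347,270) and the lighter at (250,295). The scene view agrees. Next I'll zoom in to measure.

```bash
cat > h.py <<'E'
import numpy as np, cv2
from bench import ctrl
def ray(n,u,v,info=None):
    i=info or ctrl.camera_info(n); R=np.array(i['R']);t=np.array(i['t'])
    d=R.T@np.array([(u-i['cx'])/i['fx'],(v-i['cy'])/i['fy'],1]); return -R.T@t,d/np.linalg.norm(d)
def onz(n,u,v,z):
    c,d=ray(n,u,v); return c+d*(z-c[2])/d[2]
def proj(n,X):
    i=ctrl.camera_info(n); p=np.array(i['R'])@X+i['t']; return p[:2]/p[2]*i['fx']+[i['cx'],i['cy']]
E
python3 - <<'E'
import cv2,numpy as np
t=cv2.imread("pics/top0.png");s=cv2.imread("pics/scene0.png")
def crop(im,x,y,w,h,k):
    c=cv2.resize(im[y:y+h,x:x+w],None,fx=k,fy=k,interpolation=cv2.INTER_CUBIC)
    c=cv2.convertScaleAbs(c,alpha=1.5)
    for u in range((x+19)//20*20,x+w,20): cv2.line(c,((u-x)*k,0),((u-x)*k,6),(0,255,0),1); cv2.putText(c,str(u),((u-x)*k+2,10),0,.35,(0,255,0))
    for v in range((y+9)//10*10,y+h,10): cv2.line(c,(0,(v-y)*k),(6,(v-y)*k),(0,255,0),1); cv2.putText(c,str(v),(8,(v-y)*k+4),0,.35,(0,255,0))
    return c
A=crop(t,140,135,112,80,4);B=crop(t,270,140,100,66,4)
C=crop(s,250,120,100,90,4);D=crop(s,160,190,115,95,3)
o=np.zeros((600,800,3),np.uint8)
A=A[:300,:400];A=crop(t,142,137,100,75,4)
o[:300,:400]=A;o[:264,400:]=B
o[300:,:400]=crop(s,252,122,100,75,4);o[300:585,400:745]=D
cv2.imwrite("pics/zoom0.png",o)
E
```

```text
(no output)
```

View pics/zoom0.png

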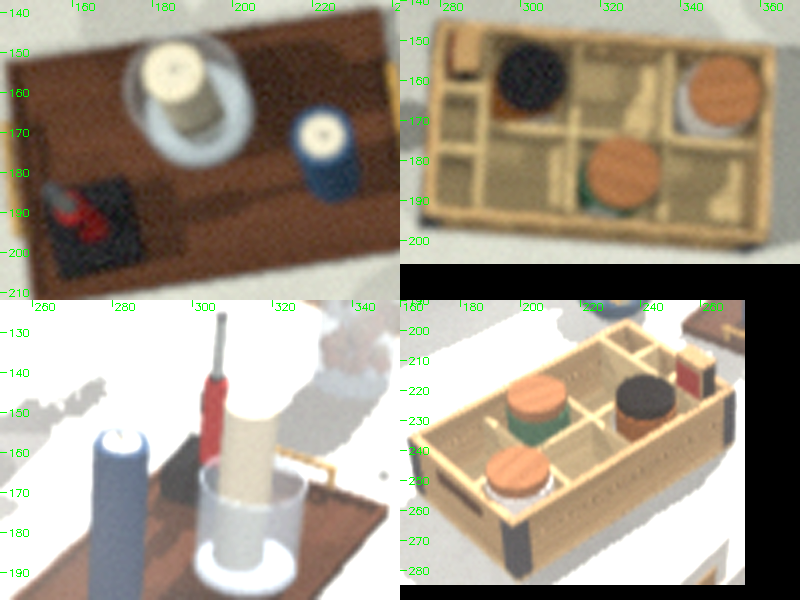

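```bash
python3 - <<'E'
from h import *
np.set_printoptions(precision=1,suppress=True)
q=[onz("top",*p,80) for p in [(279.5,145.5),(363.7,151.2),(360.5,201),(275.5,194)]]
print("rim",np.array(q)); c=np.mean(q,0);print("centre",c)
for a,b in((1,0),(2,3),(1,2),(0,3)):
    d=q[b]-q[a] if a==1 and b==0 or a==2 else q[a]-q[b]; print(np.linalg.norm(d),np.degrees(np.arctan2(d[1],d[0])))
t=cv2.imread("pics/top0.png").astype(int)
# bright cream top faces: automatic centroids
hsv=cv2.cvtColor(t.astype(np.uint8),cv2.COLOR_BGR2HSV)
for n,(x,y),z,th in(("ivory",(186,155),186,150),("blue",(222.5,170.5),178,125)):
    w=14;x0,y0=int(x)-w,int(y)-w
    m=(t[y0:y0+2*w,x0:x0+2*w].min(2)>th-25).astype(np.uint8)
    k,l,s,ce=cv2.connectedComponentsWithStats(m); i=l[w,w]; print(n,"man",onz("top",x,y,z),"auto",s[i],ce[i]+[x0,y0],onz("top",*(ce[i]+[x0,y0]),z))
print("blue scene",onz("scene",282.2,157.2,178))
print("tip",onz("top",155,184.5,206),onz("scene",307.5,125.8,206),"handletop",onz("top",157.8,188.3,136),onz("scene",305.7,141,136))
for n,p,z in(("glass rim",(183.5,158.5),108),("dock",None,0)):
    if p: print(n,onz("top",*p,z))
for p,z in(((200,208),0),): pass
print("potp",onz("top",105/1.5625,305/1.5625,150),"bowl",onz("top",392/1.5625,352/1.5625,40),"amber",onz("top",303,159.5,93),"green",onz("top",326,183,93),"white",onz("top",351,162.5,93),"match",onz("top",286,150,118))
E
```

```text
rim [[ 635.5  -92.6   80. ]
 [ 615.2 -388.3   80. ]
 [ 438.2 -368.9   80. ]
 [ 462.4  -76.7   80. ]]
centre [ 537.8 -231.7   80. ]
296.38749032249876 86.07314595587307
293.19225341879377 85.2507963150906
178.06018665200398 -6.258973176812344
173.75126280116953 -5.252655321186239
ivory man [572.2 218.7 186. ] auto [  7   8  13  13 138] [184.7 154.7] [573.1 222.9 186. ]
blue man [522.7 100.5 178. ] auto [ 9 10 11 11 98] [222.1 170.6] [522.4 101.9 178. ]
blue scene [526.9 101.4 178. ]
tip [470.9 310.6 206. ] [480.8 308.1 206. ] handletop [471.7 316.5 136. ] [473.9 314.2 136. ]
glass rim [580.7 238.7 108. ]
potp [446.  607.6 150. ] bowl [358.5   7.9  40. ] amber [ 581.5 -172.5   93. ] green [ 498.6 -249.7   93. ] white [ 571.  -338.7   93. ] match [ 608.5 -111.8  118. ]
```

The crate is centred near (538,-232) with yaw about -5°. The ivory candle is near (573,221), the blue one near (523,101), and the lighter neck near (474,312). I'm moving to above the ivory candle now.

Call:
jog_arm(steps=[[1,-1,0.3,0,0,0],[1,-1,0.3,0,0,0],[1,-1,0.3,0,0,0],[1,-1,0.3,0,0,0],[1,-1,0.3,0,0,0],[1,-1,0.3,0,0,0],[1,-1,0.3,0,0,0],[1,-1,0.3,0,0,0],[1,-1,0.3,0,0,0],[1,-1,0.3,0,0,0],[1,-1,0.3,0,0,0],[1,-1,0.3,0,0,0]])

```text
time: 1.1
eef_pos: [465.8, 327.1, 329.2]
orientation: [-180.0, -0.0, 165.3]
ft_force: [-0.1, 0.4, -0.4]
finger_gap: 85.7
grasp_force: 0.0
```

Call:
jog_arm(steps=[[1,-1,0,0,0,0],[1,-1,0,0,0,0],[1,-1,0,0,0,0],[0.5,-0.5,0,0,0,0],[0,0,0,0,0,0]])

```text
time: 1.52
eef_pos: [554.5, 238.2, 328.2]
orientation: [-179.9, -0.0, 165.0]
ft_force: [0.3, 0.0, -0.0]
finger_gap: 85.8
grasp_force: 0.0
```

```bash
python3 - <<'E'
from h import *
s=ctrl.get_state();i=ctrl.camera_info("wrist");im=ctrl.capture("wrist")
print(s['eef_pos'],s['orientation'],s['ft_force'],{k:np.round(v,3).tolist() for k,v in i.items()})
cv2.imwrite("pics/w1.png",im[:,:,::-1])
E
```

```text
[554.54772266 238.20671742 328.16359547] [-1.79903320e+02 -3.67961908e-02  1.65030164e+02] [ 0.31576147  0.02201179 -0.03985667] {'fx': 297.319, 'fy': 297.319, 'cx': 254.236, 'cy': 185.66, 'R': [[0.259, 0.966, -0.002], [0.926, -0.248, 0.284], [0.274, -0.075, -0.959]], 't': [-374.127, -516.421, 331.226]}
```

View pics/w1.png

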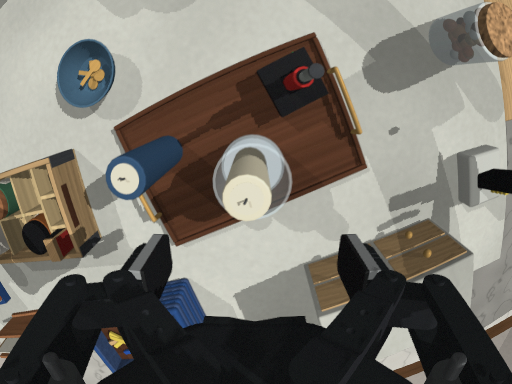

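The wrist view shows the ivory top at (247,198), the blue top at (125,180), and the lighter tip at (318,70). I'll turn these into positions.

```bash
cat >> h.py <<'E'
def fish(i,u,v,z):
    x,y=(u-i['cx'])/i['fx'],(v-i['cy'])/i['fy'];th=np.hypot(x,y);k=np.sin(th)/max(th,1e-9)
    R=np.array(i['R']);c=-R.T@np.array(i['t']);d=R.T@np.array([x*k,y*k,np.cos(th)])
    return c+d*(z-c[2])/d[2]
def blob(im,u,v,th,w=34):
    # mask of pixels coloured like the seed, enclosing contour at the seed
    seed=np.median(im[v-3:v+4,u-8:u-4].reshape(-1,3),0)
    m=(np.abs(im.astype(int)-seed).max(2)<th).astype(np.uint8)
    b=np.zeros_like(m);b[v-w:v+w,u-w:u+w]=1;m=cv2.morphologyEx(m*b,cv2.MORPH_CLOSE,np.ones((7,7)))
    m=cv2.morphologyEx(m,cv2.MORPH_OPEN,np.ones((5,5)))
    c=max(cv2.findContours(m,0,1)[0],key=cv2.contourArea); return cv2.fitEllipse(cv2.convexHull(c)),c[:,0]
E
python3 - <<'E'
from h import *
np.set_printoptions(precision=1,suppress=True)
i=ctrl.camera_info("wrist");im=cv2.imread("pics/w1.png")
for n,u,v,z in(("ivory",247,199,186),("blue",125,180,178)):
    e,c=blob(im,u,v,35);P=np.array([fish(i,*p,z)[:2] for p in c]);(ce,r)=cv2.minEnclosingCircle(P.astype(np.float32))
    print(n,e,"pos",fish(i,*e[0],z),"man",fish(i,u,v,z),"enc",ce,r)
print("tip",fish(i,318,71,206),"neckbase",fish(i,301,75,136))
print("dock corners",[fish(i,*p,46) for p in((258,66),(304,48),(327,95),(280,115))])
print("glass", fish(i,252.5,178,108))
E
```

```text
ivory ((251.7154998779297, 211.2579803466797), (53.68368148803711, 78.24523162841797), 157.9482421875) pos [587.8 228.6 186. ] man [574.  227.5 186. ] enc (584.2669677734375, 234.48956298828125) 37.15087127685547
blue ((115.04135131835938, 184.5917205810547), (48.161460876464844, 92.29943084716797), 161.16390991210938) pos [524.9  92.2 178. ] man [523.4 106.1 178. ] enc (519.8187255859375, 93.2672348022461) 45.58046340942383
tip [471.5 319.2 206. ] neckbase [468.5 315.8 136. ]
dock corners [array([437.9, 276.5,  46. ]), array([427.7, 345.4,  46. ]), array([500.1, 360.7,  46. ]), array([512.3, 288.5,  46. ])]
glass [574.7 232.5 108. ]
```

Call:
jog_arm(steps=[[0.8,-0.6,0,0,0,0],[0,0,-1,0,0,0],[0,0,-1,0,0,0],[0,0,-1,0,0,0],[0,0,0,0,0,0],[0,0,0,0,0,0]])

```text
time: 2.07
eef_pos: [570.9, 226.8, 252.5]
orientation: [-179.9, -0.2, 165.4]
ft_force: [0.4, 0.8, 0.4]
finger_gap: 85.7
grasp_force: 0.0
```

```bash
python3 - <<'E'
from h import *
s=ctrl.get_state();i=ctrl.camera_info("wrist");im=ctrl.capture("wrist")
print(s['eef_pos'],s['orientation'],s['qd'])
R=np.array(i['R']);
for z in (186,):
    p=R@np.array([*s['eef_pos'][:2],z])+i['t'];th=np.arctan2(np.hypot(*p[:2]),p[2]);d=p[:2]/np.hypot(*p[:2])*th*i['fx'];uv=d+[i['cx'],i['cy']];print(uv)
o=im[:,:,::-1].copy();cv2.drawMarker(o,tuple(int(round(x)) for x in uv),(0,0,255),0,12);cv2.imwrite("pics/w2.png",o)
for q in((0,0),): print(fish(i,*uv,186))
E
```

```text
[570.93515508 226.82519346 252.5061997 ] [-179.88922288   -0.21486503  165.36158067] [-0.20137791 -1.56358536 -3.80198886  0.05383625 -0.0864102  -0.0482269 ]
[253.2633128  203.03602086]
[570.93515508 226.82519346 186.        ]
```

View pics/w2.png

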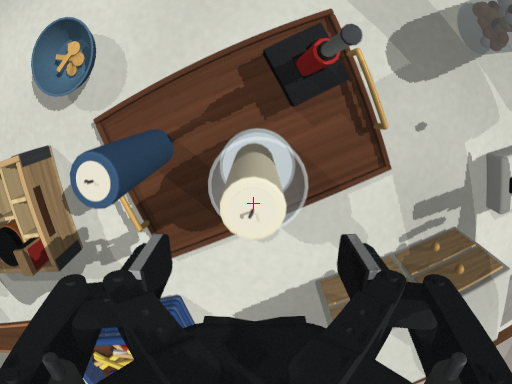

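The candle's top centre is at (253,206), which is on the finger axis to within 2 mm. I'll descend and close.

Call:
jog_arm(steps=[[0.1,0,-1,0,0,0],[0,0,-1,0,0,0],[0,0,-1,0,0,0],[0,0,-0.7,0,0,0],[0,0,-0.4,0,0,0],[0,0,0,0,0,0],[0,0,0,0,0,0]])

```text
time: 2.7
eef_pos: [575.9, 226.7, 153.6]
orientation: [179.9, 0.1, 165.3]
ft_force: [0.8, 0.3, 0.5]
finger_gap: 85.7
grasp_force: 0.0
```

Call:
jog_arm(steps=[[0,0,0,0,0,0],[0,0,0,0,0,0],[0,0,0,0,0,0],[0,0,0,0,0,0],[0,0,0,0,0,0],[0,0,0,0,0,0],[0,0,0,0,0,0],[0,0,0,0,0,0]], jaw=0)

```text
time: 3.37
eef_pos: [576.2, 226.1, 154.1]
orientation: [179.9, 0.2, 165.3]
ft_force: [-0.9, -1.8, 6.4]
finger_gap: 48.9
grasp_force: 62.0
```

Call:
jog_arm(steps=[[0,0,0.4,0,0,0],[0,0,0.8,0,0,0],[0,0,1,0,0,0],[0,0,1,0,0,0],[0,0,1,0,0,0],[0,0,1,0,0,0],[0,0,1,0,0,0],[0,0,1,0,0,0],[0,0,0.8,0,0,0],[0,0,0,0,0,0]])

```text
time: 4.2
eef_pos: [576.4, 226.7, 357.8]
orientation: [179.7, 0.4, 165.3]
ft_force: [0.3, -1.1, -1.7]
finger_gap: 48.9
grasp_force: 62.6
```

Call:
jog_arm(steps=[[0,-0.4,0,0,0,0],[0,-0.7,0,0,0,0],[0,-1,0,0,0,0],[0,-1,0,0,0,0],[0,-1,0,0,0,0],[0,-1,0,0,0,0],[0,-1,0,0,0,0],[0,-1,0,0,0,0],[0,-1,0,0,0,0],[0,-1,0,0,0,0],[0,-1,0,0,0,0],[0,-1,0,0,0,0]])

```text
time: 5.2
eef_pos: [573.6, -53.0, 348.3]
orientation: [-180.0, -0.3, 165.3]
ft_force: [0.8, 0.3, -1.1]
finger_gap: 48.4
grasp_force: 62.6
```

Call:
jog_arm(steps=[[0,-1,0,0,0,0],[0,-1,0,0,0,0],[0,-1,0,0,0,0],[0,-1,0,0,0,0],[0,-0.7,0,0,0,0],[0,-0.4,0,0,0,0],[0,0,0,0,0,0],[0,0,0,0,0,0]])

```text
time: 5.87
eef_pos: [574.4, -178.7, 350.0]
orientation: [179.9, -0.2, 165.2]
ft_force: [1.1, 0.8, -2.5]
finger_gap: 48.2
grasp_force: 62.6
```

```bash
python3 - <<'E'
from h import *
s=ctrl.get_state();i=ctrl.camera_info("wrist");im=ctrl.capture("wrist")
print(s['eef_pos'],s['orientation'],s['qd'])
cv2.imwrite("pics/w3.png",im[:,:,::-1])
E
```

```text
[ 574.44366108 -178.7167176   349.97148761] [ 1.79939164e+02 -1.74329953e-01  1.65239906e+02] [ 1.43581959 -0.60307243 -0.62499052  0.1705121   0.04457986  0.10727672]
```

View pics/w3.png

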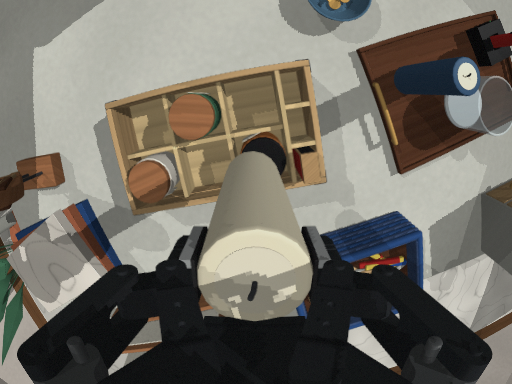

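The crate's rim corners are at about (308,60), (106,104), (132,214) and (326,182). I'll refine its pose from them, and the held candle looks straight in the jaws.

```bash
python3 - <<'E'
from h import *
np.set_printoptions(precision=1,suppress=True)
i=ctrl.camera_info("wrist")
q=np.array([fish(i,*p,80)[:2] for p in((308,61),(107,104),(133,214),(326,182))])  # (-x,+y),(-x,-y),(+x,-y),(+x,+y)
m=np.array([(-88,149),(-88,-149),(88,-149),(88,149)],float)
c=q.mean(0);a=q-c;yaw=np.arctan2((m[:,0]*a[:,1]-m[:,1]*a[:,0]).sum(),(m*a).sum())
print(q,c,np.degrees(yaw))
for cc,y in((c,yaw),(np.array([538,-232]),np.radians(-5)),((c+[538,-232])/2,(yaw+np.radians(-5))/2)):
    R=np.array([[np.cos(y),-np.sin(y)],[np.sin(y),np.cos(y)]]);print({n:cc+R@p for n,p in dict(cell0=(-41,-102),cell4=(41,-20),cell2=(-41,62),p0=(-55,123),p1=(0,123)).items()},np.abs(q-cc-m@R.T).max())
print("cell4 inner corners z60", [fish(i,*p,60)[:2] for p in((173,146),(224,136),(232,158))])
E
```

```text
[[ 469.1  -74.1]
 [ 445.  -365.9]
 [ 616.8 -383.6]
 [ 641.6  -87.4]] [ 543.2 -227.7] -4.859734263486478
{'cell0': array([ 493.7, -325.9]), 'cell4': array([ 582.3, -251.1]), 'cell2': array([ 507.6, -162.5]), 'p0': array([ 498.8, -100.5]), 'p1': array([ 553.6, -105.2])} 2.873742190960087
{'cell0': array([ 488.3, -330. ]), 'cell4': array([ 577.1, -255.5]), 'cell2': array([ 502.6, -166.7]), 'p0': array([ 493.9, -104.7]), 'p1': array([ 548.7, -109.5])} 7.628592712626826
{'cell0': array([ 491., -328.]), 'cell4': array([ 579.7, -253.3]), 'cell2': array([ 505.1, -164.6]), 'p0': array([ 496.3, -102.6]), 'p1': array([ 551.1, -107.3])} 4.884882696026068
cell4 inner corners z60 [array([ 536.3, -291.4]), array([ 543. , -213.8]), array([ 577.2, -211.3])]
```

Call:
jog_arm(steps=[[0.1,-0.8,0,0,0,0],[0.1,-1,0,0,0,0],[0,-0.8,0,0,0,0],[0,-0.35,0,0,0,0],[0,0,-0.4,0,0,0],[0,0,-0.8,0,0,0],[0,0,-0.8,0,0,0],[0,0,-0.8,0,0,0],[0,0,0,0,0,0],[0,0,0,0,0,0]])

```text
time: 6.75
eef_pos: [579.4, -250.7, 279.7]
orientation: [179.9, -0.2, 165.4]
ft_force: [0.2, -0.0, -1.9]
finger_gap: 48.3
grasp_force: 63.0
```

```bash
python3 - <<'E'
from h import *
s=ctrl.get_state();i=ctrl.camera_info("wrist");im=ctrl.capture("wrist");t=ctrl.capture("scene")
print(s['eef_pos'],s['orientation'])
o=np.zeros((384,800,3),np.uint8);o[:,:400]=im[:,56:456,::-1];o[:,400:]=cv2.resize(t[170:298,150:283],(400,384),interpolation=2)[:,:,::-1]
cv2.imwrite("pics/w4.png",o)
E
```

```text
[ 579.40979171 -250.66553052  279.67740071] [179.91143545  -0.23016489 165.3683296 ]
```

View pics/w4.png

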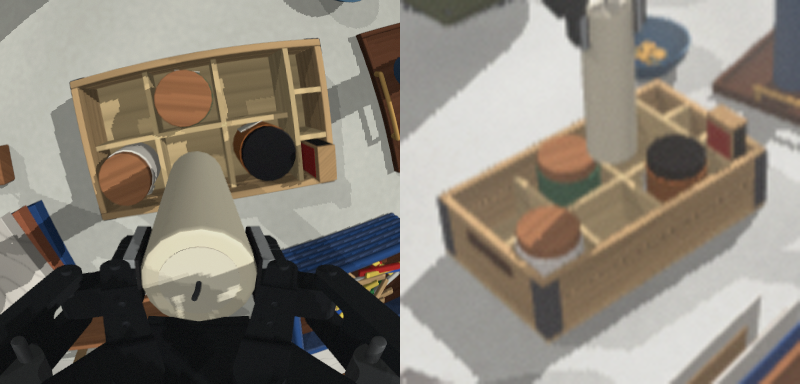

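The candle hangs straight over the cell between the white and amber jars, so I'll go down.

Call:
jog_arm(steps=[[0,0,-0.6,0,0,0],[0,0,-0.8,0,0,0],[0,0,-0.8,0,0,0],[0,0,-0.8,0,0,0],[0,0,-0.8,0,0,0],[0,0,-0.6,0,0,0],[0,0,-0.4,0,0,0],[0,0,-0.2,0,0,0],[0,0,0,0,0,0],[0,0,0,0,0,0]])

```text
time: 7.68
eef_pos: [580.7, -252.9, 157.7]
orientation: [-180.0, 0.1, 165.3]
ft_force: [-0.3, 0.1, -2.2]
finger_gap: 48.6
grasp_force: 63.0
```

Call:
jog_arm(steps=[[0,0,-0.1,0,0,0],[0,0,0,0,0,0],[0,0,-0.1,0,0,0],[0,0,0,0,0,0]])

```text
time: 8.02
eef_pos: [580.2, -252.6, 152.0]
orientation: [-180.0, 0.0, 165.3]
ft_force: [1.1, -0.5, -2.6]
finger_gap: 48.5
grasp_force: 63.0
```

Call:
jog_arm(steps=[[0,0,-0.1,0,0,0],[0,0,0,0,0,0],[0,0,-0.06,0,0,0],[0,0,0,0,0,0],[0,0,0,0,0,0]])

```text
time: 8.43
eef_pos: [580.0, -252.5, 147.6]
orientation: [180.0, -0.0, 165.3]
ft_force: [0.4, 0.4, -1.9]
finger_gap: 49.1
grasp_force: 63.0
```

Call:
jog_arm(steps=[[0,0,-0.06,0,0,0],[0,0,0,0,0,0],[0,0,0,0,0,0]])

```text
time: 8.68
eef_pos: [580.1, -252.6, 146.3]
orientation: [180.0, 0.0, 165.3]
ft_force: [-0.5, 0.8, -2.9]
finger_gap: 48.7
grasp_force: 63.1
```

Call:
jog_arm(steps=[[0,0,-0.06,0,0,0],[0,0,0,0,0,0],[0,0,0,0,0,0]])

```text
time: 8.93
eef_pos: [580.6, -252.8, 146.1]
orientation: [-180.0, 0.1, 165.3]
ft_force: [-1.6, 1.0, 4.1]
finger_gap: 48.5
grasp_force: 63.3
```

Call:
jog_arm(steps=[[0,0,-0.04,0,0,0],[0,0,0,0,0,0],[0,0,0,0,0,0]])

```text
time: 9.18
eef_pos: [580.9, -252.9, 146.1]
orientation: [-180.0, 0.1, 165.3]
ft_force: [-1.4, 0.8, 7.1]
finger_gap: 48.7
grasp_force: 63.6
```

The candle is on the floor, with the force rising from -3 to +7 N. I'll release, raise, and go to the blue candle at about (523,104).

Call:
jog_arm(steps=[[0,0,0,0,0,0],[0,0,0,0,0,0],[0,0,0,0,0,0],[0,0,0,0,0,0],[0,0,0,0,0,0],[0,0,0,0,0,0],[0,0,0.4,0,0,0],[0,0,0.8,0,0,0],[0,0,1,0,0,0],[0,0,1,0,0,0],[0,0,1,0,0,0],[0,0,1,0,0,0]], jaw=1)

```text
time: 10.18
eef_pos: [580.1, -252.6, 276.0]
orientation: [-180.0, 0.0, 165.3]
ft_force: [-0.3, 0.0, -0.1]
finger_gap: 85.5
grasp_force: 0.0
```

Call:
jog_arm(steps=[[-0.15,0.6,0.3,0,0,0],[-0.2,1,0,0,0,0],[-0.2,1,0,0,0,0],[-0.2,1,0,0,0,0],[-0.2,1,0,0,0,0],[-0.2,1,0,0,0,0],[-0.2,1,0,0,0,0],[-0.2,1,0,0,0,0],[-0.2,1,0,0,0,0],[-0.2,1,0,0,0,0],[-0.2,1,0,0,0,0],[-0.1,1,0,0,0,0]])

```text
time: 11.18
eef_pos: [522.5, 39.2, 281.1]
orientation: [180.0, -0.0, 165.3]
ft_force: [-0.1, 0.2, 0.1]
finger_gap: 85.6
grasp_force: 0.0
```

Call:
jog_arm(steps=[[0,1,0,0,0,0],[0,1,0,0,0,0],[0,0.6,0,0,0,0],[0,0,0,0,0,0],[0,0,0,0,0,0]])

```text
time: 11.6
eef_pos: [523.1, 103.3, 281.0]
orientation: [-180.0, -0.0, 165.4]
ft_force: [-0.1, 0.1, -0.6]
finger_gap: 85.4
grasp_force: 0.0
```

```bash
python3 - <<'E'
from h import *
s=ctrl.get_state();i=ctrl.camera_info("wrist");im=ctrl.capture("wrist");t=ctrl.capture("scene")
print(s['eef_pos'],s['orientation'])
R=np.array(i['R']);p=R@np.array([*s['eef_pos'][:2],178])+i['t'];th=np.arctan2(np.hypot(*p[:2]),p[2]);uv=p[:2]/np.hypot(*p[:2])*th*i['fx']+[i['cx'],i['cy']];print(uv)
print(fish(i,uv[0]+10,uv[1],178)-fish(i,*uv,178),fish(i,uv[0],uv[1]+10,178)-fish(i,*uv,178))
w=im.copy();cv2.drawMarker(w,tuple(int(round(x)) for x in uv),(255,0,0),0,12)
o=np.zeros((384,800,3),np.uint8);o[:,:400]=w[:,56:456,::-1];o[:,400:]=cv2.resize(t[170:298,150:283],(400,384),interpolation=2)[:,:,::-1]
cv2.imwrite("pics/w5.png",o)
E
```

```text
[523.12593569 103.25886236 280.98483632] [-1.79971231e+02 -3.49004606e-02  1.65403892e+02]
[253.29212209 188.01391219]
[2.11949454 8.10944634 0.        ] [ 8.56403083e+00 -2.24800943e+00  2.84217094e-14]
```

View pics/w5.png

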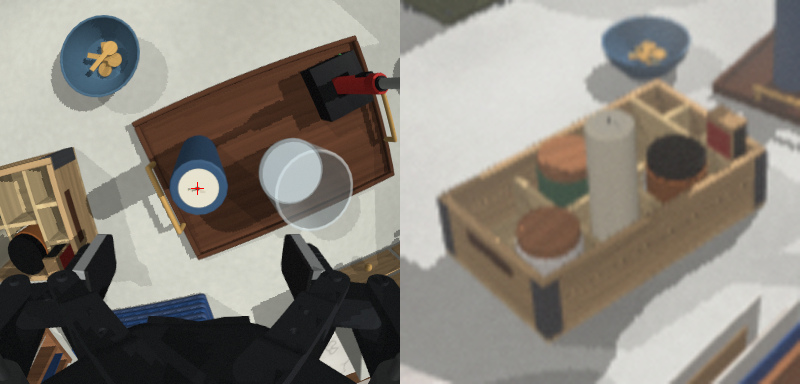

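The ivory candle stands upright in its cell. The blue top at (199,188) is under the marker, so I'll descend, grip and lift.

Call:
jog_arm(steps=[[0,0,-0.6,0,0,0],[0,0,-1,0,0,0],[0,0,-1,0,0,0],[0,0,-1,0,0,0],[0,0,-0.9,0,0,0],[0,0,-0.6,0,0,0],[0,0,-0.3,0,0,0],[0,0,0,0,0,0],[0,0,0,0,0,0]])

```text
time: 12.45
eef_pos: [524.1, 101.8, 146.7]
orientation: [180.0, 0.0, 165.2]
ft_force: [0.2, 0.9, -0.1]
finger_gap: 85.6
grasp_force: 0.0
```

Call:
jog_arm(steps=[[0,0,0,0,0,0],[0,0,0,0,0,0],[0,0,0,0,0,0],[0,0,0,0,0,0],[0,0,0,0,0,0],[0,0,0,0,0,0],[0,0,0,0,0,0],[0,0,0,0,0,0]], jaw=0)

```text
time: 13.12
eef_pos: [525.0, 102.6, 148.0]
orientation: [179.9, 0.2, 165.3]
ft_force: [0.2, 1.1, 5.5]
finger_gap: 48.3
grasp_force: 62.8
```

Call:
jog_arm(steps=[[0,0,0.4,0,0,0],[0,0,0.8,0,0,0],[0,0,1,0,0,0],[0,0,1,0,0,0],[0,0,1,0,0,0],[0,0,0.8,0,0,0],[-0.1,-0.4,0.4,0,0,0],[-0.2,-0.8,0,0,0,0],[-0.2,-1,0,0,0,0],[-0.2,-1,0,0,0,0],[-0.2,-1,0,0,0,0],[-0.2,-1,0,0,0,0]])

```text
time: 14.12
eef_pos: [494.8, -29.1, 279.8]
orientation: [-180.0, -0.2, 165.3]
ft_force: [-0.2, 0.0, -2.3]
finger_gap: 48.4
grasp_force: 62.7
```

Call:
jog_arm(steps=[[-0.1,-1,0,0,0,0],[0,-1,0,0,0,0],[0,-1,0,0,0,0],[0,-1,0,0,0,0],[0,-1,0,0,0,0],[0,-1,0,0,0,0],[0,-1,0,0,0,0],[0,-1,0,0,0,0],[0,-1,0,0,0,0],[0,-0.8,0,0,0,0],[0,0,0,0,0,0],[0,0,0,0,0,0]])

```text
time: 15.12
eef_pos: [492.6, -273.3, 279.6]
orientation: [179.9, -0.2, 165.2]
ft_force: [0.4, 0.4, -3.2]
finger_gap: 48.3
grasp_force: 63.1
```

```bash
python3 - <<'E'
from h import *
s=ctrl.get_state();i=ctrl.camera_info("wrist");im=ctrl.capture("wrist");t=ctrl.capture("scene")
print(s['eef_pos'],s['orientation'])
o=np.zeros((384,800,3),np.uint8);o[:,:400]=im[:,56:456,::-1];o[:,400:]=cv2.resize(t[170:298,150:283],(400,384),interpolation=2)[:,:,::-1]
cv2.imwrite("pics/w6.png",o)
E
```

```text
[ 492.55879166 -273.30165074  279.5911137 ] [179.92665064  -0.19637399 165.16294992]
```

View pics/w6.png

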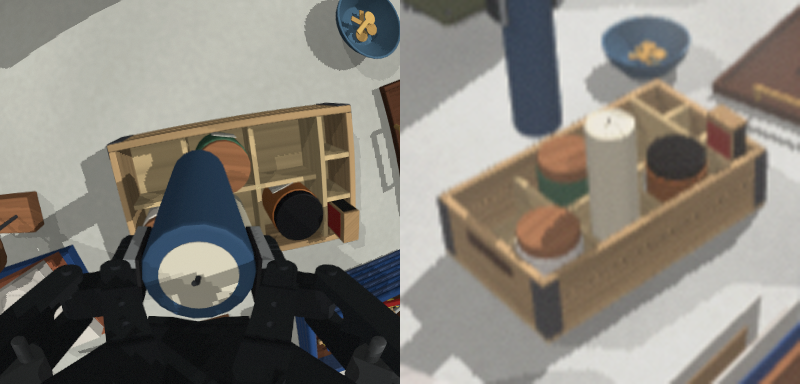

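The crate's near rim corners are at (406,104) and (164,146), and the ivory candle is still upright. I'll check the crate fit against them once more.

```bash
python3 - <<'E'
from h import *
np.set_printoptions(precision=1,suppress=True)
i=ctrl.camera_info("wrist")
q=[fish(i,*p,80)[:2] for p in((406,104),(164,146))]
print(q);d=q[0]-q[1];y=np.arctan2(-d[0],d[1]);print(np.linalg.norm(d),np.degrees(y))
R=np.array([[np.cos(y),-np.sin(y)],[np.sin(y),np.cos(y)]])
c=(q[0]+q[1])/2-R@[-88,0];print(c,{n:c+R@p for n,p in dict(cell0=(-41,-102),p0=(-55,123),p1=(0,123)).items()})
E
```

```text
[array([465.8, -72.6]), array([ 444.9, -367.9])]
296.0208106967689 -4.045884847409502
[ 543.1 -226.4] {'cell0': array([ 495.1, -325.3]), 'p0': array([497. , -99.9]), 'p1': array([ 551.8, -103.7])}
```

Call:
jog_arm(steps=[[0,-0.7,0,0,0,0],[0,-0.8,0,0,0,0],[0,-0.6,0,0,0,0],[0,0,0,0,0,0],[0,0,-0.5,0,0,0],[0,0,-0.8,0,0,0],[0,0,-0.8,0,0,0],[0,0,-0.8,0,0,0],[0,0,-0.8,0,0,0],[0,0,-0.6,0,0,0],[0,0,-0.4,0,0,0],[0,0,0,0,0,0]])

```text
time: 16.22
eef_pos: [492.3, -322.9, 159.9]
orientation: [179.8, -0.3, 165.3]
ft_force: [-0.4, 0.0, -3.3]
finger_gap: 48.6
grasp_force: 63.4
```

Call:
jog_arm(steps=[[0,0,-0.2,0,0,0],[0,0,-0.1,0,0,0],[0,0,0,0,0,0],[0,0,0,0,0,0]])

```text
time: 16.55
eef_pos: [494.3, -325.3, 157.2]
orientation: [-180.0, 0.1, 165.3]
ft_force: [0.6, -0.7, -2.1]
finger_gap: 48.2
grasp_force: 63.5
```

Call:
jog_arm(steps=[[0,0,-0.1,0,0,0],[0,0,0,0,0,0],[0,0,-0.1,0,0,0],[0,0,0,0,0,0],[0,0,0,0,0,0]])

```text
time: 16.97
eef_pos: [493.7, -325.0, 151.1]
orientation: [180.0, -0.0, 165.3]
ft_force: [-0.1, 0.1, -2.1]
finger_gap: 48.7
grasp_force: 63.5
```

Call:
jog_arm(steps=[[0,0,-0.06,0,0,0],[0,0,0,0,0,0],[0,0,0,0,0,0],[0,0,-0.04,0,0,0],[0,0,0,0,0,0],[0,0,0,0,0,0]])

```text
time: 17.47
eef_pos: [493.8, -325.1, 148.8]
orientation: [180.0, -0.0, 165.3]
ft_force: [-0.6, 1.0, -3.0]
finger_gap: 48.9
grasp_force: 63.5
```

Call:
jog_arm(steps=[[0,0,-0.04,0,0,0],[0,0,0,0,0,0],[0,0,-0.04,0,0,0],[0,0,0,0,0,0],[0,0,0,0,0,0]])

```text
time: 17.88
eef_pos: [494.3, -325.3, 148.0]
orientation: [-180.0, 0.1, 165.3]
ft_force: [-0.9, 0.8, 4.7]
finger_gap: 48.2
grasp_force: 64.2
```

Call:
jog_arm(steps=[[0,0,-0.04,0,0,0],[0,0,0,0,0,0],[0,0,0,0,0,0]])

```text
time: 18.13
eef_pos: [494.5, -325.4, 148.0]
orientation: [-180.0, 0.1, 165.3]
ft_force: [-2.5, 2.6, 9.3]
finger_gap: 48.1
grasp_force: 64.9
```

It has touched down. I'll release, raise, and head for the lighter.

Call:
jog_arm(steps=[[0,0,0,0,0,0],[0,0,0,0,0,0],[0,0,0,0,0,0],[0,0,0,0,0,0],[0,0,0,0,0,0],[0,0,0,0,0,0],[0,0,0.5,0,0,0],[0,0,0.9,0,0,0],[0,0,1,0,0,0],[0,0,1,0,0,0],[0,0,1,0,0,0],[0,0,1,0,0,0]], jaw=1)

```text
time: 19.13
eef_pos: [493.8, -325.1, 283.2]
orientation: [-180.0, 0.1, 165.3]
ft_force: [-0.2, -0.6, -0.2]
finger_gap: 85.6
grasp_force: 0.0
```

Call:
jog_arm(steps=[[0,0.6,1,0,0,0],[0,1,0.5,0,0,0],[0,1,0,0,0,0],[0,1,0,0,0,0],[0,1,0,0,0,0],[0,1,0,0,0,0],[0,1,0,0,0,0],[0,1,0,0,0,0],[0,1,0,0,0,0],[0,1,0,0,0,0],[0,1,0,0,0,0],[0,1,0,0,0,0]])

```text
time: 20.13
eef_pos: [493.7, -33.9, 319.6]
orientation: [180.0, 0.1, 165.3]
ft_force: [-0.3, 0.2, -0.3]
finger_gap: 85.5
grasp_force: 0.0
```

Call:
jog_arm(steps=[[-0.1,1,0,0,0,0],[-0.1,1,0,0,0,0],[-0.1,1,0,0,0,0],[-0.1,1,0,0,0,0],[-0.1,1,0,0,0,0],[-0.1,1,0,0,0,0],[-0.1,1,0,0,0,0],[-0.1,1,0,0,0,0],[0,1,0,0,0,0],[0,1,0,0,0,0],[0,0,0,0,0,0],[0,0,0,0,0,0]])

```text
time: 21.13
eef_pos: [473.7, 215.7, 319.1]
orientation: [180.0, 0.0, 165.4]
ft_force: [-0.4, -0.6, 0.4]
finger_gap: 85.3
grasp_force: 0.0
```

```bash
cat > lt.py <<'E'
from h import *
np.set_printoptions(precision=1,suppress=True)
s=ctrl.get_state();i=ctrl.camera_info("wrist");im=ctrl.capture("wrist");cv2.imwrite("pics/w7.png",im[:,:,::-1])
print(s['eef_pos'],s['orientation'])
hsv=cv2.cvtColor(im,cv2.COLOR_RGB2HSV)
m=(((hsv[...,0]<6)|(hsv[...,0]>172))&(hsv[...,1]>150)&(hsv[...,2]>60)).astype(np.uint8)
k,l,st,ce=cv2.connectedComponentsWithStats(m)
for j in range(1,k):
    if st[j,4]>60: print("red",st[j],ce[j])
E
python3 lt.py
```

```text
[473.7 215.7 319.1] [180.    0.  165.4]
red [312 126  39  29 441] [328.  138.1]
red [ 85 271  12  12  87] [ 90.7 278.1]
```

```bash
cat > ax.py <<'E'
from h import *
np.set_printoptions(precision=3,suppress=True)
def red(im,box):
    hsv=cv2.cvtColor(im,cv2.COLOR_BGR2HSV);x,y,w,h=box
    m=(((hsv[...,0]<7)|(hsv[...,0]>172))&(hsv[...,1]>120)&(hsv[...,2]>60)).astype(np.uint8)
    b=np.zeros_like(m);b[y:y+h,x:x+w]=1;k,l,s,c=cv2.connectedComponentsWithStats(m*b);j=1+np.argmax(s[1:,4])
    return np.argwhere(l==j)[:,::-1].astype(np.float32),s[j]
def fd(i,u,v):
    a=fish(i,u,v,0);c=-np.array(i['R']).T@np.array(i['t']);return c,(a-c)/np.linalg.norm(a-c)
A=[];w7=ctrl.camera_info("wrist")
w1=dict(fx=297.319,fy=297.319,cx=254.236,cy=185.66,R=[[0.259,0.966,-0.002],[0.926,-0.248,0.284],[0.274,-0.075,-0.959]],t=[-374.127,-516.421,331.226])
sc=ctrl.capture("scene")[:,:,::-1].copy();cv2.imwrite("pics/s8.png",sc)
for n,im,box,f in(("w1",cv2.imread("pics/w1.png"),(270,50,60,55),lambda u,v:fd(w1,u,v)),("w7",cv2.imread("pics/w7.png"),(300,115,70,50),lambda u,v:fd(w7,u,v)),
  ("scene",sc,(285,130,40,60),lambda u,v:ray("scene",u,v))):
    p,s=red(im,box);vx,vy,x,y=cv2.fitLine(p,cv2.DIST_L2,0,.01,.01).ravel()
    c,d1=f(x-8*vx,y-8*vy);_,d2=f(x+8*vx,y+8*vy);nn=np.cross(d1,d2);nn/=np.linalg.norm(nn);A.append((nn,nn@c,n))
    print(n,s,(vx,vy,x,y))
# axis point a(z)=(x0+kx z, y0+ky z); planes contain the axis
def sol(S):
    M=[];b=[]
    for nn,k,_ in S:
        for z in(40,136): M.append([nn[0],nn[1],nn[0]*z,nn[1]*z]);b.append(k-nn[2]*z)
    x=np.linalg.lstsq(np.array(M),np.array(b),rcond=None)[0];return [x[:2]+x[2:]*z for z in(40,136,170,206)]
print(sol(A));print(sol(A[:2]));print(sol(A[1:]));print(sol([A[0],A[2]]))
E
python3 ax.py
```

```text
w1 [284  66  30  25 329] (np.float32(0.9258896), np.float32(-0.37779412), np.float32(295.4924), np.float32(79.981766))
w7 [312 126  39  29 445] (np.float32(0.8921292), np.float32(0.45178044), np.float32(328.1101), np.float32(138.21124))
scene [302 143   6  19  73] (np.float32(0.11664522), np.float32(-0.99317366), np.float32(304.80823), np.float32(151.49315))
[array([472.504, 312.602]), array([473.485, 315.738]), array([473.832, 316.848]), array([474.2  , 318.024])]
[array([472.172, 311.896]), array([472.66 , 313.984]), array([472.833, 314.723]), array([473.016, 315.506])]
[array([472.841, 312.716]), array([474.321, 316.019]), array([474.846, 317.189]), array([475.401, 318.428])]
[array([471.786, 314.319]), array([471.701, 320.   ]), array([471.672, 322.012]), array([471.64 , 324.143])]
```

The neck axis is near (473.5,316) and almost vertical. I'll go over it, descend and grip.

Call:
jog_arm(steps=[[0,1,0,0,0,0],[0,1,0,0,0,0],[0,1,0,0,0,0],[0,0.7,0,0,0,0],[0,0.3,0,0,0,0],[0,0,0,0,0,0],[0,0,-0.6,0,0,0],[0,0,-0.8,0,0,0],[0,0,-0.6,0,0,0],[0,0,0,0,0,0],[0,0,0,0,0,0]])

```text
time: 22.15
eef_pos: [473.7, 313.4, 267.7]
orientation: [-179.9, -0.1, 165.2]
ft_force: [0.4, -0.4, 0.7]
finger_gap: 85.4
grasp_force: 0.0
```

```bash
python3 - <<'E'
from h import *
s=ctrl.get_state();i=ctrl.camera_info("wrist");im=ctrl.capture("wrist")
print(s['eef_pos'])
o=im[:,:,::-1].copy();R=np.array(i['R'])
for z in(206,136):
    p=R@np.array([*s['eef_pos'][:2],z])+i['t'];th=np.arctan2(np.hypot(*p[:2]),p[2]);uv=p[:2]/np.hypot(*p[:2])*th*i['fx']+[i['cx'],i['cy']];print(z,uv)
cv2.imwrite("pics/w9.png",o)
c=o[130:260,180:330];h=cv2.cvtColor(c,cv2.COLOR_BGR2HSV);m=(((h[...,0]<7)|(h[...,0]>172))&(h[...,1]>120)&(h[...,2]>60))
q=np.argwhere(m)[:,::-1]+[180,130];print("red",len(q),q.min(0),q.max(0),q.mean(0))
d=((c.astype(int).max(2)-c.min(2))<25)&(c.max(2)>50)
k,l,st,ce=cv2.connectedComponentsWithStats(d.astype(np.uint8))
for j in range(1,k):
    if st[j,4]>40: print("grey",st[j]+[180,130,0,0,0],ce[j]+[180,130])
E
```

```text
[473.7434775  313.42624961 267.6938355 ]
206 [253.17563427 205.16083302]
136 [253.56413893 179.14232226]
red 503 [243 147] [268 187] [256.61630219 164.73757455]
grey [180 130  21  10 117] [186.94871795 133.        ]
grey [300 130  30  61 761] [320.63863338 148.87779238]
grey [246 173  21  40 590] [256.0559322 193.6559322]
grey [ 180  209   71   51 3070] [215.21693811 237.00456026]
grey [296 246  34  14 251] [317.71314741 254.76095618]
```

The neck's blob is centred at (256,194), as predicted to within 2 mm. I'll descend and close.

Call:
jog_arm(steps=[[0,0.06,-0.6,0,0,0],[0,0,-0.9,0,0,0],[0,0,-1,0,0,0],[0,0,-0.9,0,0,0],[0,0,-0.7,0,0,0],[0,0,-0.4,0,0,0],[0,0,0,0,0,0],[0,0,0,0,0,0]])

```text
time: 22.87
eef_pos: [474.5, 316.5, 157.0]
orientation: [180.0, 0.1, 165.3]
ft_force: [0.0, 0.5, 0.2]
finger_gap: 85.3
grasp_force: 0.0
```

Call:
jog_arm(steps=[[0,0,0,0,0,0],[0,0,0,0,0,0],[0,0,0,0,0,0],[0,0,0,0,0,0],[0,0,0,0,0,0],[0,0,0,0,0,0],[0,0,0,0,0,0],[0,0,0,0,0,0],[0,0,0,0,0,0],[0,0,0,0,0,0],[0,0,0,0,0,0]], jaw=0)

```text
time: 23.78
eef_pos: [474.0, 316.4, 156.2]
orientation: [-180.0, 0.0, 165.3]
ft_force: [-0.4, -0.6, 3.3]
finger_gap: 10.4
grasp_force: 58.5
```

Call:
jog_arm(steps=[[0,0,0.3,0,0,0],[0,0,0.5,0,0,0],[0,0,0.7,0,0,0],[0,0,0.8,0,0,0],[0,0,1,0,0,0],[0,0,1,0,0,0],[0,0,0.6,0,0,0],[0,0,0,0,0,0],[0,-0.4,0,0,0,0],[0,-0.8,0,0,0,0],[0,-1,0,0,0,0],[0,-1,0,0,0,0]])

```text
time: 24.78
eef_pos: [472.6, 234.9, 275.8]
orientation: [-179.9, -0.2, 165.4]
ft_force: [0.7, -1.2, -0.5]
finger_gap: 10.7
grasp_force: 58.5
```

Call:
jog_arm(steps=[[0.1,-1,0,0,0,0],[0.1,-1,0,0,0,0],[0.1,-1,0,0,0,0],[0.1,-1,0,0,0,0],[0.1,-1,0,0,0,0],[0.1,-1,0,0,0,0],[0.1,-1,0,0,0,0],[0.1,-1,0,0,0,0],[0.1,-1,0,0,0,0],[0,-1,0,0,0,0],[0,-0.8,0,0,0,0],[0,0,0,0,0,0]])

```text
time: 25.78
eef_pos: [495.0, -36.7, 275.9]
orientation: [-179.9, -0.2, 165.1]
ft_force: [0.7, 1.0, -0.6]
finger_gap: 10.5
grasp_force: 58.5
```

Call:
jog_arm(steps=[[0,-0.8,0,0,0,0],[0,-0.7,0,0,0,0],[0,-0.3,0,0,0,0],[0,0,0,0,0,0],[0,0,0,0,0,0]])

```text
time: 26.2
eef_pos: [495.9, -78.2, 277.3]
orientation: [180.0, -0.1, 165.3]
ft_force: [0.4, -0.1, -0.9]
finger_gap: 10.5
grasp_force: 58.6
```

```bash
python3 - <<'E'
from h import *
s=ctrl.get_state();i=ctrl.camera_info("wrist");im=ctrl.capture("wrist");t=ctrl.capture("scene")
print(s['eef_pos'],s['orientation'],{k:np.round(v,4).tolist() for k,v in i.items()})
w=im[:,:,::-1].copy();R=np.array(i['R'])
y=np.radians(-4.6);Q=np.array([[np.cos(y),-np.sin(y)],[np.sin(y),np.cos(y)]])
for dx,dy in((-79,106),(-79,140),(-31,106),(-31,140)):
    X=np.array([543.2,-227.5])+Q@[dx,dy];p=R@np.array([*X,80])+i['t'];r=np.hypot(*p[:2]);uv=p[:2]/r*np.arctan2(r,p[2])*i['fx']+[i['cx'],i['cy']]
    cv2.circle(w,tuple(int(round(a)) for a in uv),2,(255,0,255),-1)
o=np.zeros((540,800,3),np.uint8);o[:,:400]=cv2.resize(w[60:330,156:356],(400,540),interpolation=2);o[:540,400:]=cv2.resize(t[120:300,150:283],(400,540),interpolation=2)[:,:,::-1]
cv2.imwrite("pics/w10.png",o)
E
```

```text
[495.86107478 -78.20329706 277.32809104] [ 1.79961209e+02 -1.02994605e-01  1.65252801e+02] {'fx': 297.3186, 'fy': 297.3186, 'cx': 254.2356, 'cy': 185.6597, 'R': [[0.2555, 0.9668, 0.0006], [0.9273, -0.2453, 0.2827], [0.2734, -0.0717, -0.9592]], 't': [-52.1165, -526.1842, 275.2042]}
```

View pics/w10.png

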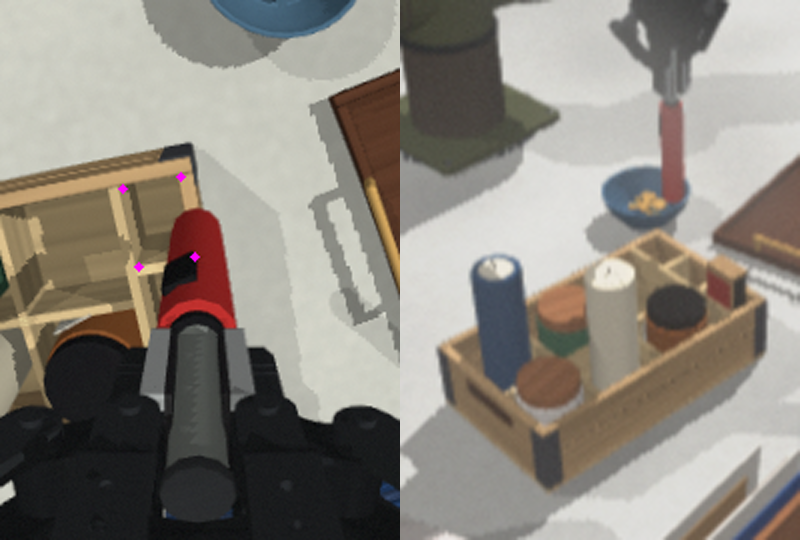

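Blue and ivory both stand upright in their cells. The lighter hangs straight, just +y of pocket0, whose corners in the left crop are about (125,188), (181,177), (142,265) and (195,257). I'll shift onto it and lower.

Call:
jog_arm(steps=[[0.1,-0.5,0,0,0,0],[0,-0.36,0,0,0,0],[0,0,0,0,0,0],[0,0,-0.4,0,0,0],[0,0,-0.6,0,0,0],[0,0,-0.6,0,0,0],[0,0,-0.2,0,0,0],[0,0,-0.2,0,0,0],[0,0,-0.2,0,0,0],[0,0,-0.2,0,0,0],[0,0,0,0,0,0],[0,0,0,0,0,0]])

```text
time: 27.3
eef_pos: [499.0, -100.1, 218.5]
orientation: [180.0, 0.0, 165.3]
ft_force: [-0.4, 0.6, -0.4]
finger_gap: 10.2
grasp_force: 58.6
```

```bash
python3 - <<'E'
from h import *
np.set_printoptions(precision=1,suppress=True)
s=ctrl.get_state();im=ctrl.capture("scene")[:,:,::-1].copy();cv2.imwrite("pics/s11.png",im)
print(s['eef_pos'],s['ft_force'])
h=cv2.cvtColor(im,cv2.COLOR_BGR2HSV);m=(((h[...,0]<7)|(h[...,0]>172))&(h[...,1]>120)&(h[...,2]>60)).astype(np.uint8)
k,l,st,ce=cv2.connectedComponentsWithStats(m)
for j in range(1,k):
    if st[j,4]>40: print(st[j],ce[j])
for z in (20,65,80,120): print(z,proj("scene",np.array([*s['eef_pos'][:2],z])), proj("scene",np.array([498,-100,z])))
E
```

```text
[ 499.  -100.1  218.5] [-0.4  0.6 -0.4]
[234 190   6  15  73] [236.3 197.8]
20 [237.2 216.2] [237.  216.1]
65 [236.9 205.8] [236.7 205.7]
80 [236.8 202.3] [236.6 202.1]
120 [236.5 192.6] [236.3 192.5]
```

Call:
jog_arm(steps=[[0,0,-0.2,0,0,0],[0,0,-0.2,0,0,0],[0,0,-0.2,0,0,0],[0,0,0,0,0,0]])

```text
time: 27.68
eef_pos: [498.1, -99.9, 201.7]
orientation: [180.0, -0.1, 165.3]
ft_force: [-0.5, -0.7, -1.0]
finger_gap: 10.2
grasp_force: 58.6
```

Call:
jog_arm(steps=[[0,0,-0.3,0,0,0],[0,0,-0.4,0,0,0],[0,0,-0.4,0,0,0],[0,0,-0.3,0,0,0],[0,0,-0.2,0,0,0],[0,0,0,0,0,0],[0,0,0,0,0,0]])

```text
time: 28.27
eef_pos: [498.7, -100.0, 162.8]
orientation: [180.0, -0.1, 165.3]
ft_force: [-0.1, 0.3, -0.8]
finger_gap: 10.7
grasp_force: 58.6
```

Call:
jog_arm(steps=[[0,0,-0.1,0,0,0],[0,0,-0.1,0,0,0],[0,0,0,0,0,0],[0,0,-0.1,0,0,0],[0,0,0,0,0,0],[0,0,0,0,0,0]])

```text
time: 28.77
eef_pos: [498.8, -100.1, 155.8]
orientation: [-180.0, -0.0, 165.3]
ft_force: [-0.2, 0.3, -0.8]
finger_gap: 10.4
grasp_force: 58.6
```

Call:
jog_arm(steps=[[0,0,-0.1,0,0,0],[0,0,0,0,0,0],[0,0,-0.1,0,0,0],[0,0,0,0,0,0],[0,0,0,0,0,0]])

```text
time: 29.18
eef_pos: [498.7, -100.0, 150.6]
orientation: [180.0, -0.0, 165.3]
ft_force: [-0.4, -0.6, -1.0]
finger_gap: 10.5
grasp_force: 58.6
```

Call:
jog_arm(steps=[[0,0,-0.06,0,0,0],[0,0,0,0,0,0],[0,0,0,0,0,0]])

```text
time: 29.43
eef_pos: [498.8, -100.1, 149.2]
orientation: [180.0, -0.0, 165.3]
ft_force: [0.5, -0.2, -0.6]
finger_gap: 10.3
grasp_force: 58.6
```

Call:
jog_arm(steps=[[0,0,-0.06,0,0,0],[0,0,0,0,0,0],[0,0,0,0,0,0]])

```text
time: 29.68
eef_pos: [499.1, -100.2, 148.2]
orientation: [-180.0, 0.0, 165.3]
ft_force: [0.7, -1.2, 0.4]
finger_gap: 10.5
grasp_force: 59.2
```

Call:
jog_arm(steps=[[0,0,-0.04,0,0,0],[0,0,0,0,0,0],[0,0,0,0,0,0]])

```text
time: 29.93
eef_pos: [499.5, -100.3, 148.2]
orientation: [-180.0, 0.1, 165.3]
ft_force: [-0.8, 1.2, 5.1]
finger_gap: 10.5
grasp_force: 59.3
```

It's on the floor of the pocket. I'll release and lift straight away, then check.

Call:
jog_arm(steps=[[0,0,0,0,0,0],[0,0,0,0,0,0],[0,0,0,0,0,0],[0,0,0,0,0,0],[0,0,0,0,0,0],[0,0,0,0,0,0],[0,0,0,0,0,0],[0,0,0,0,0,0],[0,0,0.3,0,0,0],[0,0,0.6,0,0,0],[0,0,0.8,0,0,0],[0,0,0.8,0,0,0]], jaw=1)

```text
time: 30.93
eef_pos: [498.5, -100.0, 210.1]
orientation: [180.0, -0.1, 165.3]
ft_force: [0.4, -0.4, 0.5]
finger_gap: 85.4
grasp_force: 0.0
```

Call:
jog_arm(steps=[[0,0,0.8,0,0,0],[0,0,0.8,0,0,0],[0,0,0.8,0,0,0],[0,0.6,0.6,0,0,0],[0,1,0.5,0,0,0],[0,1,0,0,0,0],[0,1,0,0,0,0],[0,1,0,0,0,0],[0,0.5,0,0,0,0],[0,0,0,0,0,0],[0,0,0,0,0,0]])

```text
time: 31.85
eef_pos: [498.9, 27.7, 297.4]
orientation: [-180.0, 0.0, 165.4]
ft_force: [0.3, -0.1, 0.9]
finger_gap: 85.3
grasp_force: 0.0
```

```bash
python3 - <<'E'
from h import *
np.set_printoptions(precision=1,suppress=True)
s=ctrl.get_state();im=ctrl.capture("scene")[:,:,::-1].copy();cv2.imwrite("pics/s12.png",im);cv2.imwrite("pics/w12.png",ctrl.capture("wrist")[:,:,::-1])
print(s['time'],s['eef_pos'],s['ft_force'])
h=cv2.cvtColor(im,cv2.COLOR_BGR2HSV)
def comps(n,m,a):
    k,l,st,ce=cv2.connectedComponentsWithStats(m.astype(np.uint8))
    for j in range(1,k):
        if st[j,4]>a:
            p=np.argwhere(l==j)[:,::-1].astype(np.float32);v=cv2.fitLine(p,2,0,.01,.01).ravel();print(n,st[j],ce[j],v[:2])
comps("red",((h[...,0]<7)|(h[...,0]>172))&(h[...,1]>120)&(h[...,2]>60),30)
r=np.zeros(h.shape[:2],bool);r[180:270,150:290]=1
comps("blue",r&(h[...,0]>100)&(h[...,0]<125)&(h[...,1]>80),60)
for z in (8,80,128,198): print(z,proj("scene",np.array([498.,-100,z])))
print("blue exp",proj("scene",np.array([494.,-325,8])),proj("scene",np.array([494.,-325,178])))
a=cv2.imread("pics/s8.png");d=cv2.absdiff(a,im).max(2)>40
comps("changed",d,40)
E
```

```text
31.85 [498.9  27.7 297.4] [ 0.3 -0.1  0.9]
red [234 195   6  13  64] [236.5 200.8] [0.1 1. ]
red [253 213   6   9  32] [255.5 216.9] [0.6 0.8]
blue [284 243   6  27 122] [287.1 257.1] [ 0. -1.]
8 [237.1 218.8]
80 [236.6 202.1]
128 [236.3 190.5]
198 [235.7 172.7]
blue exp [186.7 251.6] [181.2 208.9]
changed [ 217    0   94   25 1242] [260.9  11.8] [1.  0.1]
changed [139   2  29  63 796] [154.2  32.4] [0.3 1. ]
changed [180  14  32  27 482] [196.8  27.2] [0.9 0.5]
changed [280  15  36  43 848] [298.8  33.2] [ 0.3 -0.9]
changed [219  28  21  13 152] [225.7  33.7] [1. 0.]
changed [ 219   34   53   49 1253] [248.3  54.2] [0.8 0.6]
changed [188  38  22  68 522] [198.6  67.9] [0.2 1. ]
changed [286  59  21  11  81] [297.1  63.8] [ 1.  -0.2]
changed [ 241   67   71   68 1690] [273.8  98.3] [ 0.8 -0.6]
changed [159  69  16  20 197] [167.2  78. ] [0.4 0.9]
changed [136 102   9  16  48] [138.6 107.8] [ 0.4 -0.9]
changed [181 108  29  12  85] [196.3 114.4] [ 1.  -0.3]
changed [302 125   7  38 185] [305.3 145.3] [ 0.1 -1. ]
changed [ 29 166 112  60 742] [ 87.2 194. ] [ 0.9 -0.5]
changed [147 169  39  23 117] [167.7 179.5] [ 0.9 -0.5]
changed [233 191   8  14  60] [237.1 197.5] [0.1 1. ]
changed [ 70 206  43  21 215] [ 90.5 215.8] [ 0.9 -0.4]
changed [175 206  13   8  78] [181.2 209.5] [ 1.  -0.1]
changed [192 215  20  12 156] [203.1 220.6] [1.  0.1]
changed [ 86 230  19   8  66] [ 95.7 233.1] [1.  0.3]
changed [132 239  33  36 642] [147.2 254.6] [0.8 0.6]
changed [  0 243  38  18 295] [ 12.6 254.2] [1.  0.2]
changed [ 45 264  21  16 105] [ 55.8 269.5] [0.8 0.6]
changed [117 278  31  22 443] [130.2 286.6] [ 1.  -0.2]
changed [ 71 282  31  15 176] [ 89.2 288.7] [0.9 0.3]
changed [194 285  19  15 115] [203.6 292.6] [ 0.8 -0.6]
changed [155 292  39  16 155] [174.8 298.5] [1.  0.3]
```

```bash
python3 - <<'E'
from h import *
a=cv2.imread("pics/scene0.png");b=cv2.imread("pics/s12.png");c=cv2.imread("pics/s8.png")
for n,(x,y,w,h),ref in(("heart",(60,228,78,92),a),("bowl",(215,174,34,24),a),("potpourri",(328,106,28,42),a),("glass",(300,160,30,38),c),("dock",(290,155,16,22),c),("jars",(172,212,75,38),a),("ivory",(190,200,25,50),c),("matchbox",(250,203,16,18),a)):
    t=ref[y:y+h,x:x+w];r=cv2.matchTemplate(b[y-6:y+h+6,x-6:x+w+6],t,cv2.TM_CCOEFF_NORMED);m=cv2.minMaxLoc(r);print(n,round(m[1],3),np.array(m[3])-6)
ctrl.job_done()
E
```

```text
heart 0.91 [0 0]
bowl 0.837 [0 0]
potpourri 0.99 [0 0]
glass 0.995 [0 0]
dock 0.959 [-1  1]
jars 0.458 [-1  0]
ivory 0.975 [0 0]
matchbox 0.993 [0 0]
the job is handed in; nothing more can be done
```

The job was handed in at about 32 s: the ivory candle stands in cell4, the blue candle in cell0 and the lighter handle-down in pocket0, and the last picture showed no sign that anything else had moved, though candles now in front of the jars made their match unclear.

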